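Take the day-locked dial padlock off the culture chest

TASK

The dial padlock on the hasp of the steel culture chest is day-locked: it lies on the chest with only the last number dialled off, so turn its dial clockwise, click by click, until the red mark clicks home at the red index at the shackle, then take the lock by its body and pull it straight back off its shackle until the shackle stands fully open. Push the open lock forward until the gap at the shackle's free leg stands over the staple, lift the lock straight off the hasp and finish while still holding it up for the shift leader to see: open, still, dial up and level, at least 8 cm above the chest top. Leave the cheeses and tools where they are.

Things in the scene. Friction and masses are not known exactly. Their poses are not given: they have to be found in the camera images.
- chest: fixed stainless chest, 260 deep (x) x 360 wide (y) x 150 mm high; origin at the centre of its underside, -x is its front. Flat top at z = 150 mm: fixed deck in front of x = -12 mm, lid behind. A 4 mm rubber pad (x -134 to -46, y -55 to 55 mm) lies under the lock, its top at z = 154 mm. The 3 mm hasp strap runs from the lid to x = -44 mm, slotted over the staple, and stays shut
- staple (a point): middle of the top bar of the fixed hasp staple, at x -30, y +15, z 180 mm in the chest's frame. An upright arch of 6 mm round bar in the chest's y-z plane: legs 24 mm apart between centres, 18 mm clear; 27 mm clear height above the deck, 33 mm high over all. The shackle's free leg passes through it along x; the arch's right leg stands inside the shackle's U
- lock: loose steel padlock, about 0.5 kg, lying on its back on the pad with a few mm of play on the staple. Body 52 x 52 x 22 mm; origin at the centre of its underside, under the dial's axis; x points to the shackle (away from the robot, along the chest's x within 5 degrees), y left, z up. Red index mark on its top at the +x edge. Its left and right sides are free to grip
- dial (a joint): angle in rad of the dial's red mark from the red index, positive counter-clockwise seen from above. At 0 the shackle is free, nowhere else. Starts 2 to 5 clicks counter-clockwise (0.85 to 2.8); turning clockwise lowers it. A notch every 30 degrees (0.524); about 0.03 N m turns it over a click, far less than turns the lock on its pad; let go, it springs into the nearest notch. No end stop
- dial_knob (a point): middle of the dial's knob on its axis, 39 mm above the lock's underside; turns with the dial, its x axis points to the red mark. Round black fluted knob, 28 mm diameter, 30 to 47 mm above the lock's underside; below it a 42 mm flange (23 to 30 mm) with 11 white lines and one wide red mark. A red line on the knob's top points the same way
- shackle (a joint): how far the shackle is drawn out of the body along the lock's +x, in m: 0 shut, 0.020 fully open (end stop). Off the number it is blocked after 0.001 (a hard tug may show up to 0.006). Free, it takes about 4 N to slide and stays where it is left (rubbing hard on the staple can push it shut). Pulling the body back hooks the cross bar on the staple's right leg and draws it out
- shackle_bow (a point): middle of the shackle's cross bar, 11 mm above the lock's underside, at lock x = 51.5 mm shut, 71.5 mm open. A U of 7 mm bar, legs at lock y = -15 (held) and +15 mm (free). Shut, the inside of the U is 22 mm long from the body's front face (x = 26 mm) to the cross bar
- free_tip (a point): tip of the shackle's free (left) leg, at lock x = 21 mm when shut (inside the body), 41 mm when open, y = 15 mm, 11 mm above the underside. Open, a gap 15 mm long lies between the body's front face (lock x = 26 mm) and this tip; with the 6 mm staple in this gap the lock lifts straight up
- pyramid: white truncated-pyramid cheese, 64 mm square foot, 40 mm top, 55 mm high, standing on the chest's rear lid; origin at the centre of its underside
- crottin: small round white cheese, 61 mm across, 36 mm high, on the chest's rear lid; origin at the centre of its underside
- trier: cheese trier (sampling iron) lying on the right side of the chest's top: blue T-handle 86 mm across and 16 mm thick at its near end, steel blade 140 mm long pointing away; origin under the middle of the handle
- tomme: white cheese wheel, 173 mm across, 55 mm high, on the table left of the chest; origin at the centre of its underside
- saltpot: open pale pot with two side handles, 100 mm across, 75 mm high, on the table at the left; origin at the centre of its underside
- sprayer: white bottle with blue cap, 68 mm across, 170 mm high, on the table right of the chest; origin at the centre of its underside
- brush: blue-handled brush, 190 mm long, lying on the table at the right; origin under its middle
Things that resemble listed ones, but are neither listed nor needed, are in the scene too. Leave any green look-alike of the lock alone.

How it is judged:
By the outcome, as a careful person would: the job done as asked, in the order asked, and still so for the second after the job is handed in, while the arm keeps its last pose, push and grip.
It also fails if it takes over 64 s, if anything falls off the work surface, if the arm or the gripper's body presses on something with over 40 N, if the wrist force passes 120 N, or if a joint passes its speed limit or range.

ROBOT

A 7-joint arm with a two-finger parallel gripper is mounted at the origin on the work surface. World frame = base frame: x ahead of the robot, y to its left, z up, the work surface at z = 0. Lengths are in m, angles in rad, forces in N, time in s.
With the tool pointing down it reaches from about 0.425 to 0.925 m from the base axis. Payload 6.8 kg.
Tool frame: the origin (TCP) lies midway between the tips of the shut fingers; the grasp point (between the pads) lies 19 mm behind it; z points along the fingers, y is the line along which they close (so a half turn about z gives the same grasp; the last joint's range is limited). The gripper opens to 85 mm and grips with 20 to 120 N. Pads are 22 mm wide; open, the fingers measure 114 mm over their backs; the gripper's body (76 mm by 85 mm) begins 54 mm behind the grasp point. The pads swing forward as they close: fully open they stand 13 mm farther back than shut.
Start: joints at [1.229, 0.477, 0.022, 1.555, -0.011, 1.109, -0.083], TCP at [0.156, -0.657, 0.231] pointing down, gripper open.
Joint ranges: [-2.96, 2.96], [-0.34, 2.1], [-1.41, 1.46], [0.24, 2.44], [-1.37, 4.51], [0.17, 1.92], [-2.96, 2.96]. Speed limits (rad/s): [2.39, 2.39, 3.14, 3.14, 3.14, 3.14, 3.14].

INTERFACE

Orientations are given as a unit quaternion [w, x, y, z].
In Python, from station import * gives the robot as it stands. The module is installed in compiled form; this text tells all that it offers.
- The arm moves only by the shell command python3 -m jog 'ROWS' [OPENING] [FORCE]. ROWS is JSON, a list of rows, each an object of numbers: "x", "y", "z": the shift along the tool's x, y, z in m; "ax", "ay", "az": the turn, a rotation vector about the tool's x, y, z in rad. In form: [{"x": .., "y": .., "z": .., "ax": .., "ay": .., "az": ..}, ...]. A call has 1 to 12 rows; each row is the pose to reach, as a shift and turn from the pose commanded when the call began, along the tool's axes at that moment; what a row does not reach only later rows make up. A row lasts 1/10 s, in which the tool goes at most 50 mm and 8.59 degrees, less where a joint would pass 70% of its speed; a pose out of reach is approached as far as the arm can. A call with a gripper value outside its range is refused whole. OPENING is the opening, from 0 (shut) to 1 (fully open), set as the call begins (- or left out, the last holds). The fingers move at their own pace and stop on an object; FORCE is the grip in N (left out, the last holds). Time passes only in rows, so rows that repeat a pose let the fingers close. It gives the time, the measured TCP pose, the force, the opening and the grip force at its end, in the units of the state.
- get_obs(): the state, without advancing time (a new reading comes with each control period).
- read_camera(name): name is "side" or "top" or "wrist"; returns the picture (420x560x3 uint8, red, green, blue); there is no depth.
- camera_params(name): a dict with "K" (3x3 intrinsics, pixels), "origin" and "attitude" of the camera in the world. Camera axes: x right, y up, looking along -z (the intrinsics and any distortion apply to the point x, -y, -z); pixel columns grow to the right and rows downward; lengths in m; the calibration is good to about 2 mm. A picture is of the moment at which its call begins: read the wrist's pose just before it. camera_params takes no time and is no camera call; for the wrist camera it gives the pose at the moment of the call.
- hand_in(): hands the job in; it is judged then, once.
The state is a dict: "t": time; "q": joint angles; "joint_vel": joint speeds; "joint_torque": joint torques, N m; "eef_pos": TCP position; "tool_rot": TCP orientation; "contact_force": force on the tool from outside, world axes, zero at the start; "torque": the same for the moment, N m; "gripper_width": opening from 0.0 (shut) to 1.0 (fully open); "grasp_force": force on a finger pad.
Only numpy, scipy, OpenCV 4.12 (cv2) and the standard library are available. Lean on these libraries where they do the work, as an engineer would, in place of code of your own. Each camera call takes 0.05 s, during which the arm holds its last target. There are 200 camera calls.

## Working session

There is one attempt and no reset: what is moved stays moved. The work goes in short steps, Python scripts to look and compute and a shell command to move; the robot and the scene stay as the last step left them, time stands still between calls to the robot, and variables do not carry over. Pictures are saved under pics/ and viewed, at most 10 in all, crops included, and the job is handed in when it is done.

```bash
mkdir -p pics
cat > h.py <<'E'
from station import *
import numpy as np, cv2
from scipy.spatial.transform import Rotation as R
def cam(n):
    p=camera_params(n); return p
def snap(n,f=None):
    p=camera_params(n); im=read_camera(n)
    if f: cv2.imwrite('pics/'+f,im[:,:,::-1])
    return im,p
def rot(p):
    a=np.array(p['attitude'],float)
    return a if a.shape==(3,3) else R.from_quat([a[1],a[2],a[3],a[0]]).as_matrix()
def ray(p,uv):
    K=np.array(p['K']); d=np.linalg.inv(K)@[uv[0],uv[1],1]; d=np.array([d[0],-d[1],-d[2]])
    return np.array(p['origin'],float),rot(p)@d
def plane(p,uv,z):
    o,d=ray(p,uv); return o+d*(z-o[2])/d[2]
def two(p1,a,p2,b):
    o1,d1=ray(p1,a);o2,d2=ray(p2,b); d1/=np.linalg.norm(d1);d2/=np.linalg.norm(d2)
    s=np.linalg.lstsq(np.c_[d1,-d2],o2-o1,rcond=None)[0]
    x,y=o1+s[0]*d1,o2+s[1]*d2
    return (x+y)/2,np.linalg.norm(x-y)
def proj(p,X):
    c=rot(p).T@(np.array(X)-np.array(p['origin'])); c=np.array([c[0],-c[1],-c[2]]); u=np.array(p['K'])@c; return u[:2]/u[2]
def tool():
    o=get_obs(); q=o['tool_rot']; return np.array(o['eef_pos']),R.from_quat([q[1],q[2],q[3],q[0]]).as_matrix()
E
python3 - <<'E'
from h import *
a,p=snap('top');b,q=snap('side')
cv2.imwrite('pics/a.png',np.vstack([a,b])[:,:,::-1][::1]) if 0 else cv2.imwrite('pics/a.png',cv2.resize(np.hstack([a,b]),(800,300))[:,:,::-1])
cv2.imwrite('pics/top.png',a[:,:,::-1]);cv2.imwrite('pics/side.png',b[:,:,::-1])
print(p,q); o=get_obs();print(o)
E
```

```text
{'K': array([[379.6551024 ,   0.        , 275.10803828],
       [  0.        , 379.6551024 , 208.12679045],
       [  0.        ,   0.        ,   1.        ]]), 'origin': array([0.48319862, 0.01021605, 1.23339122]), 'attitude': array([-0.69898939, -0.01307012,  0.02667149,  0.71451497])} {'K': array([[481.67234081,   0.        , 283.63555322],
       [  0.        , 481.67234081, 214.1789321 ],
       [  0.        ,   0.        ,   1.        ]]), 'origin': array([ 0.27396325, -1.31406817,  1.24356752]), 'attitude': array([ 0.89985475,  0.42418643, -0.04924462, -0.0888947 ])}
{'t': 0.1, 'q': array([ 1.22889218,  0.47770356,  0.02233336,  1.55632577, -0.01151247,
        1.10931813, -0.08310729]), 'joint_vel': array([ 0.00021061, -0.00070206,  0.0014856 , -0.00209524, -0.00024256,
        0.00117235,  0.00059604]), 'joint_torque': array([ 5.48319571e-03, -5.97760606e+01,  1.61412198e+00, -2.81953293e+01,
        1.28602283e-02,  5.11719642e-03, -9.30059997e-06]), 'eef_pos': array([ 0.1562611 , -0.6561226 ,  0.23044339]), 'tool_rot': array([-8.00390317e-04,  9.93173486e-01,  1.16643753e-01, -1.45465717e-04]), 'contact_force': array([-0.17159239,  0.07671261, -0.20780052]), 'torque': array([-0.03369994,  0.02550171, -0.00936121]), 'grasp_force': 0.0, 'gripper_width': 1.003626128978539}
```

View pics/top.png

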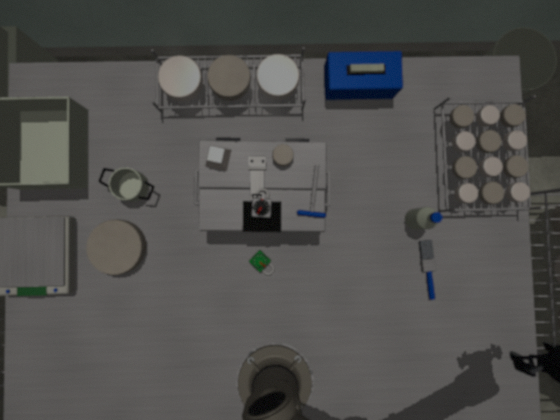

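View pics/side.png

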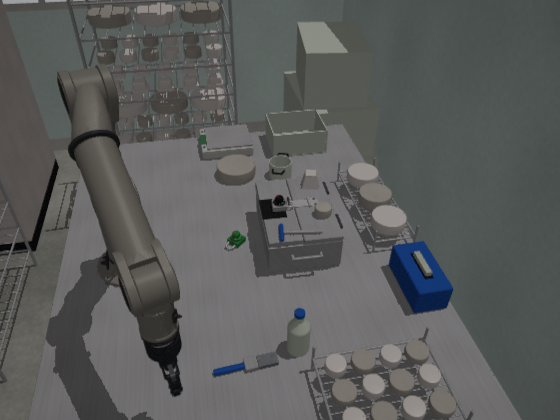

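Candidates: steel lock with black dial on the chest, top (262,207) and side (279,202); green look-alike on the table, top (260,261) and side (236,240), which I leave alone. I choose the steel one on the black pad and will check it in a crop.

Run:
```python
from h import *
a=cv2.imread('pics/top.png');b=cv2.imread('pics/side.png')
cv2.imwrite('pics/c1.png',np.hstack([cv2.resize(a[175:240,225:300],(400,347),interpolation=cv2.INTER_CUBIC),cv2.resize(b[180:240,245:320],(400,347),interpolation=cv2.INTER_CUBIC)]))
p=camera_params('top');q=camera_params('side')
print(two(p,(262,207),q,(279,200)), plane(p,(262,207),.2))
P,T=tool();print(P,T)
w=camera_params('wrist');print(w, T.T@(w['origin']-P))
```

```text
(array([0.54655087, 0.02545019, 0.18462048]), np.float64(0.0013280408164918066)) [0.54497446 0.02532856 0.2       ]
[ 0.1562611  -0.6561226   0.23044339] [[ 9.72788427e-01  2.31694733e-01 -4.75666448e-04]
 [ 2.31695198e-01 -9.72787189e-01  1.55591755e-03]
 [-1.02224326e-04 -1.62378822e-03 -9.99998676e-01]]
{'K': array([[317.27950356,   0.        , 276.74215216],
       [  0.        , 317.27950356, 206.82357053],
       [  0.        ,   0.        ,   1.        ]]), 'origin': array([ 0.22599608, -0.63908904,  0.37284829]), 'attitude': array([ 0.77677676, -0.11068701,  0.08907367, -0.61354065])} [ 0.07176942 -0.00064404 -0.14241138]
```

View pics/c1.png

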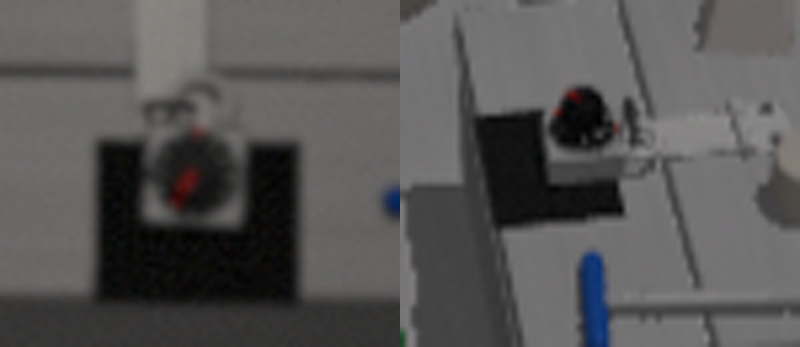

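The crop shows the steel lock at about top (262,207): its index is at the shackle edge and its dial mark points rear-left, about 150° CCW, so 5 clicks. Moving to look from above.

```bash
python3 -m jog '[{"x":0.34,"y":-0.285,"z":-0.1,"az":0.234},{"x":0.34,"y":-0.285,"z":-0.1,"az":0.234},{"x":0.34,"y":-0.285,"z":-0.1,"az":0.234},{"x":0.34,"y":-0.285,"z":-0.1,"az":0.234},{"x":0.34,"y":-0.285,"z":-0.1,"az":0.234},{"x":0.34,"y":-0.285,"z":-0.1,"az":0.234},{"x":0.34,"y":-0.285,"z":-0.1,"az":0.234},{"x":0.34,"y":-0.285,"z":-0.1,"az":0.234},{"x":0.34,"y":-0.285,"z":-0.1,"az":0.234},{"x":0.4535,"y":-0.592,"z":-0.13,"az":0.234},{"x":0.4535,"y":-0.592,"z":-0.13,"az":0.234},{"x":0.4535,"y":-0.592,"z":-0.13,"az":0.234}]'; python3 -c "
from h import *
print(tool())"
```

```text
(array([ 0.1562611 , -0.6561226 ,  0.23044339]), array([[ 9.72788427e-01,  2.31694733e-01, -4.75666448e-04],
       [ 2.31695198e-01, -9.72787189e-01,  1.55591755e-03],
       [-1.02224326e-04, -1.62378822e-03, -9.99998676e-01]]))validation failed for argument at $[0]...
```

```bash
python3 -m jog '[{"x":0.02,"y":0,"z":-0.05,"ax":0,"ay":0,"az":0}]'; echo; python3 -m jog '[{"x":0.32,"y":-0.285,"z":-0.05,"ax":0,"ay":0,"az":0.234}]'
```

```text
t: 0.2
eef_pos: [0.1698, -0.6492, 0.2707]
tool_rot: [-0.007, 0.993, 0.114, -0.003]
contact_force: [-0.2, -1.3, -1.0]
gripper_width: 1.0
grasp_force: 0.0

t: 0.3
eef_pos: [0.2009, -0.6167, 0.2876]
tool_rot: [0.004, 0.999, 0.038, 0.0]
contact_force: [1.3, -1.7, 1.0]
gripper_width: 1.001
grasp_force: 0.0
```

```bash
python3 -m jog '[{"x":0.24,"y":-0.296,"z":-0.05,"ax":0,"ay":0,"az":0.08},{"x":0.24,"y":-0.296,"z":-0.05,"ax":0,"ay":0,"az":0.08},{"x":0.24,"y":-0.296,"z":-0.05,"ax":0,"ay":0,"az":0.08},{"x":0.24,"y":-0.296,"z":-0.05,"ax":0,"ay":0,"az":0.08},{"x":0.24,"y":-0.296,"z":-0.05,"ax":0,"ay":0,"az":0.08},{"x":0.24,"y":-0.296,"z":-0.05,"ax":0,"ay":0,"az":0.08},{"x":0.307,"y":-0.617,"z":-0.07,"ax":0,"ay":0,"az":0.08},{"x":0.307,"y":-0.617,"z":-0.07,"ax":0,"ay":0,"az":0.08},{"x":0.307,"y":-0.617,"z":-0.07,"ax":0,"ay":0,"az":0.08},{"x":0.307,"y":-0.617,"z":-0.07,"ax":0,"ay":0,"az":0.08},{"x":0.307,"y":-0.617,"z":-0.07,"ax":0,"ay":0,"az":0.08},{"x":0.307,"y":-0.617,"z":-0.07,"ax":0,"ay":0,"az":0.08}]'
python3 - <<'E'
from h import *
print(tool())
E
```

```text
t: 1.5
eef_pos: [0.4343, -0.0716, 0.3455]
tool_rot: [0.0, 1.0, 0.002, 0.0]
contact_force: [1.1, -0.5, 0.1]
gripper_width: 1.002
grasp_force: 0.0
(array([ 0.43431855, -0.07161692,  0.34554785]), array([[ 9.99993560e-01,  3.58874306e-03,  2.22755633e-05],
       [ 3.58875091e-03, -9.99993495e-01, -3.62977832e-04],
       [ 2.09727842e-05,  3.63055436e-04, -9.99999934e-01]]))
```

```bash
python3 -m jog '[{"x":0.005,"y":-0.085,"z":0,"ax":0,"ay":0,"az":0},{"x":0.005,"y":-0.085,"z":0,"ax":0,"ay":0,"az":0},{"x":0.005,"y":-0.085,"z":0,"ax":0,"ay":0,"az":0},{"x":0.005,"y":-0.085,"z":0,"ax":0,"ay":0,"az":0}]'
python3 - <<'E'
from h import *
import pickle
w,p=snap('wrist','w1.png'); pickle.dump(p,open('w1.pkl','wb')); print(p['origin'],proj(p,(0.545,.025,.19)),rot(p)); print(tool()[0])
E
```

```text
t: 1.9
eef_pos: [0.439, 0.0117, 0.3452]
tool_rot: [0.0, 1.0, 0.003, -0.0]
contact_force: [-0.2, -0.3, 0.1]
gripper_width: 1.0
grasp_force: 0.0
[0.51070588 0.01282576 0.48761511] [263.07042949  72.42596137] [[ 5.14527957e-03  9.59437098e-01  2.81875827e-01]
 [-9.99986694e-01  5.04119794e-03  1.09444925e-03]
 [-3.70936621e-04 -2.81877707e-01  9.59450270e-01]]
[0.43903348 0.01050927 0.34516476]
```

View pics/w1.png

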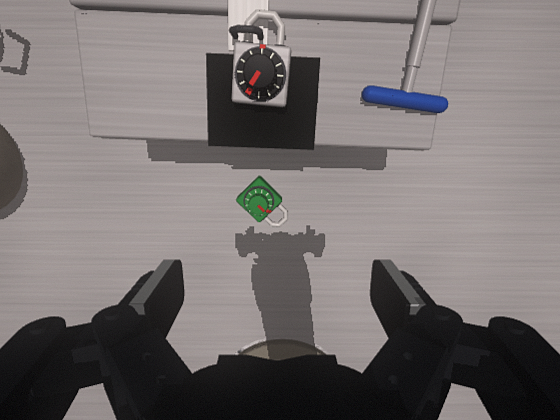

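The wrist view shows the lock with its knob at (260,72), index at (262,46), dial mark at (249,94), staple at (246,30) and the green decoy at (259,199). I'll take a second, closer view.

```bash
python3 -m jog '[{"x":0.04,"y":-0.005,"z":0.03,"ax":0,"ay":0,"az":0},{"x":0.05,"y":-0.005,"z":0.04,"ax":0,"ay":0,"az":0},{"x":0.05,"y":-0.005,"z":0.04,"ax":0,"ay":0,"az":0},{"x":0.05,"y":-0.005,"z":0.04,"ax":0,"ay":0,"az":0}]'
python3 - <<'E'
from h import *
import pickle
w,p=snap('wrist','w2.png'); pickle.dump(p,open('w2.pkl','wb')); u=proj(p,(0.545,.025,.19)).astype(int);print(u)
y0,x0=max(u[1]-100,0),u[0]-110
cv2.imwrite('pics/w2c.png',cv2.resize(w[y0:y0+170,x0:x0+220],None,fx=3.5,fy=3.5,interpolation=cv2.INTER_CUBIC)[:,:,::-1]);print(x0,y0)
for f in('w1','w2'):
    im=cv2.imread(f'pics/{f}.png').astype(int);p=pickle.load(open(f+'.pkl','rb'));b,g,r=im[...,0],im[...,1],im[...,2]
    m=((r>110)&(r>1.8*g)&(r>1.8*b)).astype(np.uint8)
    n,l,s,c=cv2.connectedComponentsWithStats(m)
    print(f,[(s[i,4],c[i].round(1)) for i in range(1,n) if s[i,4]>4])
    d=((im.sum(2)<110)).astype(np.uint8);n,l,s,c=cv2.connectedComponentsWithStats(d)
    print([(s[i],c[i].round(1)) for i in range(1,n) if s[i,4]>100])
E
```

```text
t: 2.35
eef_pos: [0.4887, 0.0156, 0.3053]
tool_rot: [0.0, 1.0, 0.001, -0.001]
contact_force: [-0.5, 0.2, -0.3]
gripper_width: 1.003
grasp_force: 0.0
[266 133]
156 33
w1 [(np.int32(25), array([262.3,  45.9])), (np.int32(85), array([254.3,  77.3])), (np.int32(26), array([247.7,  91.1])), (np.int32(20), array([260.6, 207.8])), (np.int32(16), array([268.2, 210.8]))]
[(array([ 212,   58,  106,   91, 4804], dtype=int32), array([267.2, 119.9])), (array([243,  74,  40,  27, 342], dtype=int32), array([263.3,  89.5])), (array([    0,   265,   560,   155, 46828], dtype=int32), array([279.7, 369.2]))]
w2 [(np.int32(33), array([265.3, 103.3])), (np.int32(91), array([256.9, 141.5])), (np.int32(26), array([249.5, 151.9]))]
[(array([ 223,  113,   97,   92, 3453], dtype=int32), array([273.7, 175. ])), (array([252, 119,  36,  42, 498], dtype=int32), array([270.5, 146.4])), (array([316, 125,  10,  80, 118], dtype=int32), array([321.9, 164.5])), (array([238, 131,  20,  21, 118], dtype=int32), array([246.8, 141.6])), (array([    0,   265,   560,   155, 46485], dtype=int32), array([280. , 369.7]))]
```

View pics/w2c.png

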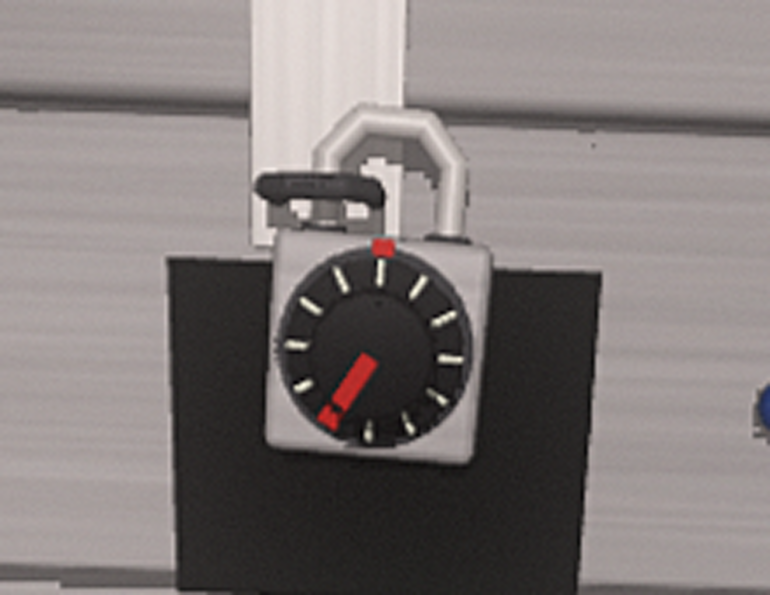

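The crop confirms the steel lock. In the crop the index is at (383,247) and the flange centre about (373,350). The red mark at (330,420) is exactly 5 notches CCW, and the staple top bar is at (320,187). Now measuring.

Run:
```python
from h import *
import pickle
p1=pickle.load(open('w1.pkl','rb'));p2=pickle.load(open('w2.pkl','rb'))
f=lambda x,y:(x/3.5+156-.35,y/3.5+33-.35)
I,e=two(p1,(262.3,45.9),p2,(265.3,103.3));print('index',I.round(4),e.round(4))
# sub-pixel flange/knob ellipse by dark mask inside body, body = bright quad
for n,p in(('w1',p1),('w2',p2)):
    im=cv2.imread(f'pics/{n}.png');hsv=cv2.cvtColor(im,cv2.COLOR_BGR2HSV)
    c=proj(p,(I[0]-.026,I[1],.18)).astype(int);s=45
    y0,x0=max(c[1]-s,0),c[0]-s
    crop=im[y0:c[1]+s,x0:x0+2*s]
    h=cv2.cvtColor(crop,cv2.COLOR_BGR2HSV)
    m=((h[...,2]>95)&(h[...,1]<70)).astype(np.uint8)  # bright
    cs,_=cv2.findContours(1-m,cv2.RETR_LIST,cv2.CHAIN_APPROX_NONE)
    for q in cs:
        a=cv2.contourArea(q)
        if 800<a<2600:
            el=cv2.fitEllipse(q);u=(el[0][0]+x0,el[0][1]+y0);print(n,a,np.round(u,1),np.round(el[1],1),'at .184',plane(p,u,.184).round(4))
print('body corners .176',[plane(p2,f(*q),.176).round(4)[:2] for q in[(277,233),(492,253),(472,466),(267,448)]])
print('pad',[plane(p2,f(*q),.154).round(4)[:2] for q in[(168,258),(600,271),(578,592),(177,590)]])
print('staple bar ends .18',[plane(p2,f(*q),.18).round(4)[:2] for q in[(257,187),(383,191),(320,187)]])
print('bow outer .165',plane(p2,f(387,120),.165).round(4),'tool',tool())
```

```text
index [0.5682 0.026  0.1775] 0.0001
w1 2122.5 [260.2  73.5] [49.5 54.9] at .184 [0.5448 0.0278 0.184 ]
w2 2424.0 [262.9 131.8] [54.4 57. ] at .184 [0.5461 0.0278 0.184 ]
body corners .176 [array([0.5714, 0.0507]), array([0.5671, 0.0008]), array([0.5172, 0.0047]), array([0.5215, 0.055 ])]
pad [array([0.5663, 0.0812]), array([ 0.5633, -0.0279]), array([ 0.479 , -0.0258]), array([0.4794, 0.0843])]
staple bar ends .18 [array([0.5811, 0.0544]), array([0.5803, 0.0259]), array([0.5811, 0.0402])]
bow outer .165 [0.597  0.0254 0.165 ] tool (array([0.48875261, 0.01579733, 0.30594194]), array([[ 9.99996945e-01,  2.46467216e-03, -1.88836725e-04],
       [ 2.46461607e-03, -9.99996919e-01, -2.96657045e-04],
       [-1.89567306e-04,  2.96190729e-04, -9.99999938e-01]]))
```

```bash
python3 - <<'E'
from h import *
o=get_obs();print(o['q'].round(3),o['contact_force'].round(2));P,T=tool();print((T.T@(np.array([.5447,.0278,.26])-P)).round(4))
E
python3 -m jog '[{"x":0.056,"y":-0.012,"z":0.046,"ax":0,"ay":0,"az":-0.15},{"x":0.056,"y":-0.012,"z":0.046,"ax":0,"ay":0,"az":-0.3}]' 0.6 20
python3 -c "
from h import *
print(get_obs()['q'].round(3))"
```

```text
[ 0.302  0.135 -0.505  1.865  0.071  1.16  -1.796] [ 0.06  0.25 -0.12]
[ 0.056  -0.0119  0.0459]
t: 2.6
eef_pos: [0.5463, 0.0285, 0.2596]
tool_rot: [0.0, 0.988, 0.154, 0.001]
contact_force: [0.8, -0.3, 0.6]
gripper_width: 0.691
grasp_force: 0.0
[ 0.277  0.286 -0.536  1.803  0.164  1.095 -1.578]
```

```bash
python3 -m jog '[{"x":0,"y":0,"z":0,"ax":0,"ay":0,"az":-1.45},{"x":0,"y":0,"z":0,"ax":0,"ay":0,"az":-1.45},{"x":0,"y":0,"z":0,"ax":0,"ay":0,"az":-1.45},{"x":0,"y":0,"z":0,"ax":0,"ay":0,"az":-1.45},{"x":0,"y":0,"z":0,"ax":0,"ay":0,"az":-1.45},{"x":0,"y":0,"z":0,"ax":0,"ay":0,"az":-1.45},{"x":0,"y":0,"z":0,"ax":0,"ay":0,"az":-1.45},{"x":0,"y":0,"z":0.02,"ax":0,"ay":0,"az":-1.45},{"x":0,"y":0,"z":0.03,"ax":0,"ay":0,"az":-1.45},{"x":0,"y":0,"z":0.04,"ax":0,"ay":0,"az":-1.45},{"x":0,"y":0,"z":0.045,"ax":0,"ay":0,"az":-1.45},{"x":0,"y":0,"z":0.045,"ax":0,"ay":0,"az":-1.45}]' 0.45 20
python3 - <<'E'
from h import *
o=get_obs();print(o['q'].round(3));P,T=tool();print(P,T[:,0].round(3),(T.T@(np.array([.5447,.0278,.188])-P)).round(4))
E
```

```text
t: 3.8
eef_pos: [0.5448, 0.0282, 0.2147]
tool_rot: [0.0, 0.641, 0.768, -0.0]
contact_force: [-0.0, 0.3, 0.6]
gripper_width: 0.452
grasp_force: 0.0
[ 0.457  0.383 -0.777  1.844  0.31   1.039 -0.264]
[0.54479992 0.02822727 0.21471734] [-0.179  0.984 -0.001] [-0.0004 -0.0002  0.0267]
```

```bash
python3 -m jog '[{"x":0,"y":0,"z":0.01,"ax":0,"ay":0,"az":-0.15},{"x":0,"y":0,"z":0.02,"ax":0,"ay":0,"az":-0.3},{"x":0,"y":0,"z":0.027,"ax":0,"ay":0,"az":-0.3},{"x":0,"y":0,"z":0.027,"ax":0,"ay":0,"az":-0.3}]' 0.45 20
python3 -m jog '[{"x":0,"y":0,"z":0,"ax":0,"ay":0,"az":0},{"x":0,"y":0,"z":0,"ax":0,"ay":0,"az":0},{"x":0,"y":0,"z":0,"ax":0,"ay":0,"az":0}]' 0.2 25
```

```text
t: 4.2
eef_pos: [0.5448, 0.0285, 0.1872]
tool_rot: [-0.0, 0.52, 0.854, -0.0]
contact_force: [-0.2, 0.7, 0.3]
gripper_width: 0.45
grasp_force: 0.0
t: 4.5
eef_pos: [0.5451, 0.0286, 0.1881]
tool_rot: [0.0, 0.518, 0.855, -0.0]
contact_force: [-3.6, -0.2, 4.3]
gripper_width: 0.31
grasp_force: 24.8
```

```bash
python3 -m jog '[{"x":0,"y":0,"z":-0.001,"ax":0,"ay":0,"az":0.1},{"x":0,"y":0,"z":-0.001,"ax":0,"ay":0,"az":0.22},{"x":0,"y":0,"z":-0.001,"ax":0,"ay":0,"az":0.34},{"x":0,"y":0,"z":-0.001,"ax":0,"ay":0,"az":0.46},{"x":0,"y":0,"z":-0.001,"ax":0,"ay":0,"az":0.58},{"x":0,"y":0,"z":-0.001,"ax":0,"ay":0,"az":0.7},{"x":0,"y":0,"z":-0.001,"ax":0,"ay":0,"az":0.82},{"x":0,"y":0,"z":-0.001,"ax":0,"ay":0,"az":0.94},{"x":0,"y":0,"z":-0.001,"ax":0,"ay":0,"az":1.06},{"x":0,"y":0,"z":-0.001,"ax":0,"ay":0,"az":1.18},{"x":0,"y":0,"z":-0.001,"ax":0,"ay":0,"az":1.3},{"x":0,"y":0,"z":-0.001,"ax":0,"ay":0,"az":1.3}]'
python3 - <<'E'
from h import *
o=get_obs();print(o['q'].round(3),o['torque']);print(tool()[1][:,0])
snap('wrist','w3.png')
E
```

```text
t: 5.7
eef_pos: [0.5453, 0.029, 0.1883]
tool_rot: [0.0, 0.93, 0.367, 0.0]
contact_force: [0.9, 0.2, -3.3]
gripper_width: 0.311
grasp_force: 25.0
[ 0.278  0.366 -0.549  1.88   0.231  0.958 -1.194] [-0.08736512 -0.13891926  0.07860556]
[7.30052536e-01 6.83390970e-01 2.76360569e-04]
```

```bash
python3 -m jog '[{"x":0,"y":0,"z":0,"ax":0,"ay":0,"az":0.12},{"x":0,"y":0,"z":0,"ax":0,"ay":0,"az":0.24},{"x":0,"y":0,"z":0,"ax":0,"ay":0,"az":0.36},{"x":0,"y":0,"z":0,"ax":0,"ay":0,"az":0.48},{"x":0,"y":0,"z":0,"ax":0,"ay":0,"az":0.6},{"x":0,"y":0,"z":0,"ax":0,"ay":0,"az":0.72},{"x":0,"y":0,"z":0,"ax":0,"ay":0,"az":0.84},{"x":0,"y":0,"z":0,"ax":0,"ay":0,"az":0.96},{"x":0,"y":0,"z":0,"ax":0,"ay":0,"az":1.08},{"x":0,"y":0,"z":0,"ax":0,"ay":0,"az":1.2},{"x":0,"y":0,"z":0,"ax":0,"ay":0,"az":1.32},{"x":0,"y":0,"z":0,"ax":0,"ay":0,"az":1.32}]'
python3 - <<'E'
from h import *
o=get_obs();print(o['q'].round(3),o['torque']);print(tool()[1][:,0])
E
```

```text
t: 6.95
eef_pos: [0.5448, 0.0287, 0.1882]
tool_rot: [0.0, 0.96, -0.279, -0.0]
contact_force: [-0.1, 0.8, -3.5]
gripper_width: 0.31
grasp_force: 25.1
[ 0.073  0.331 -0.293  1.894  0.117  0.934 -2.411] [-0.31523973  0.16233716 -0.04244487]
[ 8.44728626e-01 -5.35194610e-01 -5.26418158e-04]
```

```bash
python3 -m jog '[{"x":0,"y":0,"z":0,"ax":0,"ay":0,"az":0},{"x":0,"y":0,"z":0,"ax":0,"ay":0,"az":0},{"x":0,"y":0,"z":-0.03,"ax":0,"ay":0,"az":0},{"x":-0.02,"y":0.02,"z":-0.07,"ax":0,"ay":0,"az":-0.15},{"x":-0.041,"y":0.04,"z":-0.11,"ax":0,"ay":0,"az":-0.3},{"x":-0.041,"y":0.04,"z":-0.117,"ax":0,"ay":0,"az":-0.44},{"x":-0.041,"y":0.04,"z":-0.117,"ax":0,"ay":0,"az":-0.48},{"x":-0.041,"y":0.04,"z":-0.117,"ax":0,"ay":0,"az":-0.48}]' 0.5 25
python3 - <<'E'
from h import *
import pickle
w,p=snap('wrist','w4.png'); pickle.dump(p,open('w4.pkl','wb')); u=proj(p,(0.545,.027,.18)).astype(int)
y0,x0=max(u[1]-100,0),u[0]-110
cv2.imwrite('pics/w4c.png',cv2.resize(w[y0:y0+170,x0:x0+220],None,fx=3.5,fy=3.5,interpolation=cv2.INTER_CUBIC)[:,:,::-1]);print(x0,y0,tool())
E
```

```text
t: 7.75
eef_pos: [0.4895, 0.0172, 0.3065]
tool_rot: [-0.0, 0.999, -0.042, 0.001]
contact_force: [-0.2, -0.9, -0.6]
gripper_width: 0.501
grasp_force: 0.0
150 35 (array([0.48932518, 0.01714472, 0.30592247]), array([[ 9.96316624e-01, -8.57436232e-02,  1.10225115e-03],
       [-8.57437144e-02, -9.96317226e-01,  3.56189904e-05],
       [ 1.09513771e-03, -1.29998900e-04, -9.99999392e-01]]))
```

View pics/w4c.png

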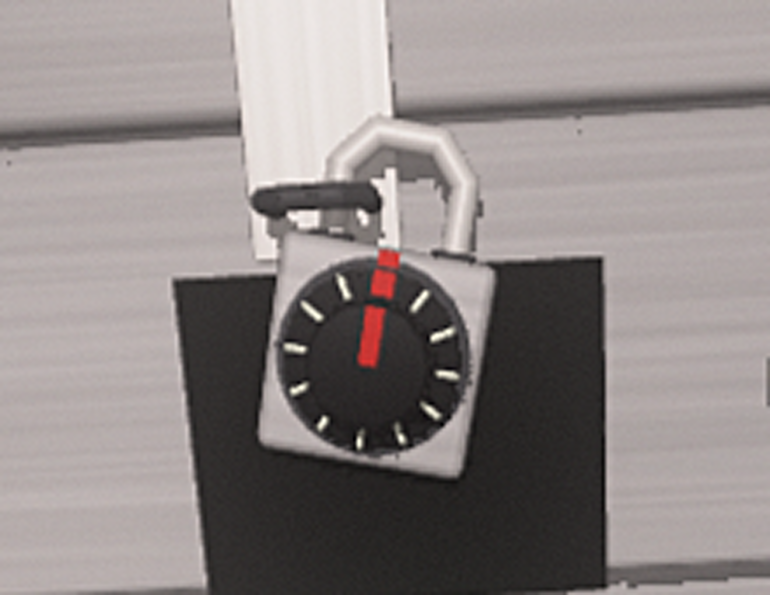

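The crop shows the red mark at (385,285), exactly under the index at (389,258), so the dial is home. The lock yawed a little more clockwise, so I'll re-measure it.

Run:
```python
from h import *
import pickle
p=pickle.load(open('w4.pkl','rb'));f=lambda x,y:(x/3.5+150-.35,y/3.5+35-.35)
c=np.array([plane(p,f(*q),.176)[:2] for q in[(287,233),(496,266),(463,478),(259,446)]]);print(c.round(4),c.mean(0))
for a,b in((3,0),(2,1)):d=c[b]-c[a];print(np.arctan2(d[1],d[0]))
d=c[0]-c[1];print(np.arctan2(-d[0],d[1]))
print('pad front-edge',[plane(p,f(*q),.154)[:2].round(4) for q in[(174,280),(602,258),(605,587),(210,594)]])
print('staple',[plane(p,f(*q),.180)[:2].round(4) for q in[(252,199),(381,197)]],'bow inner',plane(p,f(400,150),.165)[:2])
P,T=tool();m=c.mean(0);print((T.T@(np.array([m[0],m[1],.20])-P)).round(4))
```

```text
[[ 5.741e-01  4.800e-02]
 [ 5.626e-01 -1.000e-04]
 [ 5.131e-01  1.160e-02]
 [ 5.253e-01  6.100e-02]] [0.54378762 0.03013252]
-0.2609033568361491
-0.2332739844686381
-0.23431893849010763
pad front-edge [array([0.5663, 0.0811]), array([ 0.5625, -0.028 ]), array([ 0.4758, -0.025 ]), array([0.483 , 0.0838])]
staple [array([0.5819, 0.0545]), array([0.5799, 0.0251])] bow inner [0.5910335  0.02028498]
[ 0.053  -0.0176  0.106 ]
```

```bash
python3 -m jog '[{"x":0.03,"y":-0.01,"z":0.03,"ax":0,"ay":0,"az":0.1},{"x":0.053,"y":-0.018,"z":0.06,"ax":0,"ay":0,"az":0.154},{"x":0.053,"y":-0.018,"z":0.08,"ax":0,"ay":0,"az":0.154},{"x":0.053,"y":-0.018,"z":0.08,"ax":0,"ay":0,"az":0.154},{"x":0.053,"y":-0.018,"z":0.1,"ax":0,"ay":0,"az":0.154},{"x":0.053,"y":-0.018,"z":0.12,"ax":0,"ay":0,"az":0.154},{"x":0.053,"y":-0.018,"z":0.135,"ax":0,"ay":0,"az":0.154},{"x":0.053,"y":-0.018,"z":0.145,"ax":0,"ay":0,"az":0.154},{"x":0.053,"y":-0.018,"z":0.15,"ax":0,"ay":0,"az":0.154},{"x":0.053,"y":-0.018,"z":0.15,"ax":0,"ay":0,"az":0.154}]' 0.82 30
python3 - <<'E'
from h import *
P,T=tool();print(P,np.arctan2(T[1,0],T[0,0]))
E
```

```text
t: 8.8
eef_pos: [0.5435, 0.0304, 0.1556]
tool_rot: [0.0, 0.993, -0.12, -0.0]
contact_force: [0.4, 0.3, 0.2]
gripper_width: 0.819
grasp_force: 0.0
[0.54350785 0.03039094 0.15564272] -0.2402887986559715
```

```bash
python3 -m jog '[{"x":0,"y":0,"z":0,"ax":0,"ay":0,"az":0},{"x":0,"y":0,"z":0,"ax":0,"ay":0,"az":0},{"x":0,"y":0,"z":0,"ax":0,"ay":0,"az":0},{"x":0,"y":0,"z":0,"ax":0,"ay":0,"az":0}]' 0.4 60
python3 - <<'E'
from h import *
P,T=tool();print(P,np.arctan2(T[1,0],T[0,0]))
E
```

```text
t: 9.2
eef_pos: [0.5442, 0.0304, 0.1567]
tool_rot: [-0.0, 0.993, -0.12, 0.001]
contact_force: [-1.1, -0.3, 6.3]
gripper_width: 0.594
grasp_force: 64.8
[0.54421383 0.03038611 0.15674017] -0.24046682111107934
```

```bash
python3 -m jog '[{"x":0,"y":0,"z":-0.002,"ax":0,"ay":0,"az":0},{"x":0.001,"y":0.0007,"z":-0.002,"ax":0,"ay":0,"az":-0.06},{"x":0.0025,"y":0.0018,"z":-0.002,"ax":0,"ay":0,"az":-0.13},{"x":0.0036,"y":0.0027,"z":-0.002,"ax":0,"ay":0,"az":-0.205},{"x":0.0036,"y":0.0027,"z":-0.002,"ax":0,"ay":0,"az":-0.205}]'
python3 - <<'E'
from h import *
P,T=tool();print(P,np.arctan2(T[1,0],T[0,0]))
u=np.array([np.cos(.035),-np.sin(.035)]);v=np.array([np.sin(.035),np.cos(.035)]);d=np.array([.5809,.0405])-P[:2];print('staple rel lock',d@u,d@v)
E
```

```text
t: 9.7
eef_pos: [0.5457, 0.0267, 0.1569]
tool_rot: [0.0, 1.0, -0.017, -0.001]
contact_force: [0.1, -0.5, -5.7]
gripper_width: 0.591
grasp_force: 63.7
[0.54571805 0.02666621 0.15685934] -0.03485026764978201
staple rel lock 0.03467631694505926 0.015056438374429305
```

```bash
python3 -m jog '[{"x":-0.004,"y":0,"z":0,"ax":0,"ay":0,"az":0},{"x":-0.008,"y":0,"z":0,"ax":0,"ay":0,"az":0},{"x":-0.011,"y":0,"z":0,"ax":0,"ay":0,"az":0},{"x":-0.014,"y":0,"z":0,"ax":0,"ay":0,"az":0},{"x":-0.016,"y":0,"z":0,"ax":0,"ay":0,"az":0},{"x":-0.018,"y":0,"z":0,"ax":0,"ay":0,"az":0}]'
python3 -m jog '[{"x":-0.002,"y":0,"z":0,"ax":0,"ay":0,"az":0},{"x":-0.004,"y":0,"z":0,"ax":0,"ay":0,"az":0},{"x":-0.006,"y":0,"z":0,"ax":0,"ay":0,"az":0},{"x":-0.008,"y":0,"z":0,"ax":0,"ay":0,"az":0},{"x":-0.01,"y":0,"z":0,"ax":0,"ay":0,"az":0}]'
python3 - <<'E'
from h import *
P,T=tool()
u=np.array([np.cos(.035),-np.sin(.035)]);v=np.array([np.sin(.035),np.cos(.035)]);d=np.array([.5809,.0405])-P[:2];print('staple rel lock',d@u,d@v)
E
```

```text
t: 10.3
eef_pos: [0.5288, 0.0276, 0.1577]
tool_rot: [-0.0, 1.0, -0.018, 0.001]
contact_force: [4.8, 0.4, -7.6]
gripper_width: 0.591
grasp_force: 63.5
t: 10.8
eef_pos: [0.5184, 0.028, 0.1576]
tool_rot: [-0.0, 1.0, -0.018, 0.0]
contact_force: [3.9, -0.7, -6.7]
gripper_width: 0.592
grasp_force: 63.5
staple rel lock 0.062067618236886696 0.01467855003628199
```

```bash
for i in 1; do python3 -m jog '[{"x":-0.001,"y":0,"z":0,"ax":0,"ay":0,"az":0},{"x":-0.002,"y":0,"z":0,"ax":0,"ay":0,"az":0},{"x":-0.002,"y":0,"z":0,"ax":0,"ay":0,"az":0}]'; done
python3 -m jog '[{"x":-0.001,"y":0,"z":0,"ax":0,"ay":0,"az":0},{"x":-0.002,"y":0,"z":0,"ax":0,"ay":0,"az":0},{"x":-0.002,"y":0,"z":0,"ax":0,"ay":0,"az":0}]'
```

```text
t: 11.1
eef_pos: [0.5162, 0.0281, 0.1575]
tool_rot: [-0.0, 1.0, -0.018, -0.0]
contact_force: [3.6, 0.9, -5.3]
gripper_width: 0.591
grasp_force: 63.6
t: 11.4
eef_pos: [0.5153, 0.0281, 0.1577]
tool_rot: [-0.0, 1.0, -0.018, 0.001]
contact_force: [7.2, 0.8, -7.7]
gripper_width: 0.594
grasp_force: 63.5
```

```bash
python3 -m jog '[{"x":-0.001,"y":0,"z":0,"ax":0,"ay":0,"az":0},{"x":-0.002,"y":0,"z":0,"ax":0,"ay":0,"az":0},{"x":-0.002,"y":0,"z":0,"ax":0,"ay":0,"az":0}]'
python3 - <<'E'
from h import *
P,T=tool();print(P)
u=np.array([np.cos(.035),-np.sin(.035)]);v=np.array([np.sin(.035),np.cos(.035)]);d=np.array([.5809,.0405])-P[:2];print('staple rel lock',d@u,d@v)
w,p=snap('wrist','w5.png');cv2.imwrite('pics/w5c.png',cv2.resize(w[60:260,170:400],None,fx=3,fy=3,interpolation=cv2.INTER_CUBIC)[:,:,::-1])
print(proj(p,(.5153+.041,.0281+.014,.165)),proj(p,(.5809,.0405,.18)))
E
```

```text
t: 11.7
eef_pos: [0.5151, 0.0282, 0.1581]
tool_rot: [-0.0, 1.0, -0.018, 0.003]
contact_force: [12.6, 0.4, -10.5]
gripper_width: 0.592
grasp_force: 64.1
[0.51509112 0.02819196 0.15814647]
staple rel lock 0.06533788603038136 0.01460334505269306
[243.58286918 187.15601354] [239.4536447  130.96294589]
```

View pics/w5c.png

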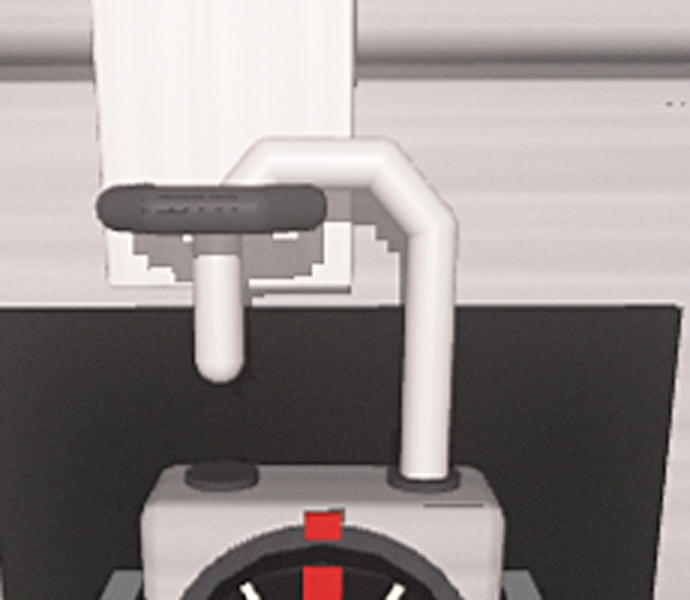

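Fully open: the free tip is at crop (219,378), clear of its hole at (222,475), with the leg centred in the staple at (212,207). Pushing forward.

```bash
python3 -m jog '[{"x":0.004,"y":0,"z":0,"ax":0,"ay":0,"az":0},{"x":0.008,"y":0,"z":0,"ax":0,"ay":0,"az":0},{"x":0.012,"y":0,"z":0,"ax":0,"ay":0,"az":0},{"x":0.016,"y":0,"z":0,"ax":0,"ay":0,"az":0},{"x":0.02,"y":0,"z":0,"ax":0,"ay":0,"az":0},{"x":0.024,"y":0,"z":0,"ax":0,"ay":0,"az":0},{"x":0.028,"y":0,"z":0,"ax":0,"ay":0,"az":0},{"x":0.031,"y":0,"z":0,"ax":0,"ay":0,"az":0},{"x":0.034,"y":0,"z":0,"ax":0,"ay":0,"az":0},{"x":0.034,"y":0,"z":0,"ax":0,"ay":0,"az":0}]'
python3 - <<'E'
from h import *
P,T=tool();print(P)
u=np.array([np.cos(.035),-np.sin(.035)]);v=np.array([np.sin(.035),np.cos(.035)]);d=np.array([.5809,.0405])-P[:2];print('staple rel lock',d@u,d@v)
w,p=snap('wrist','w6.png');cv2.imwrite('pics/w6c.png',cv2.resize(w[60:260,170:400],None,fx=3,fy=3,interpolation=cv2.INTER_CUBIC)[:,:,::-1])
E
```

```text
t: 12.75
eef_pos: [0.5468, 0.027, 0.1575]
tool_rot: [-0.0, 1.0, -0.018, 0.0]
contact_force: [0.2, 0.8, -5.4]
gripper_width: 0.593
grasp_force: 64.7
[0.54676263 0.02696385 0.15746961]
staple rel lock 0.03364279284234164 0.01472242280264163
```

View pics/w6c.png

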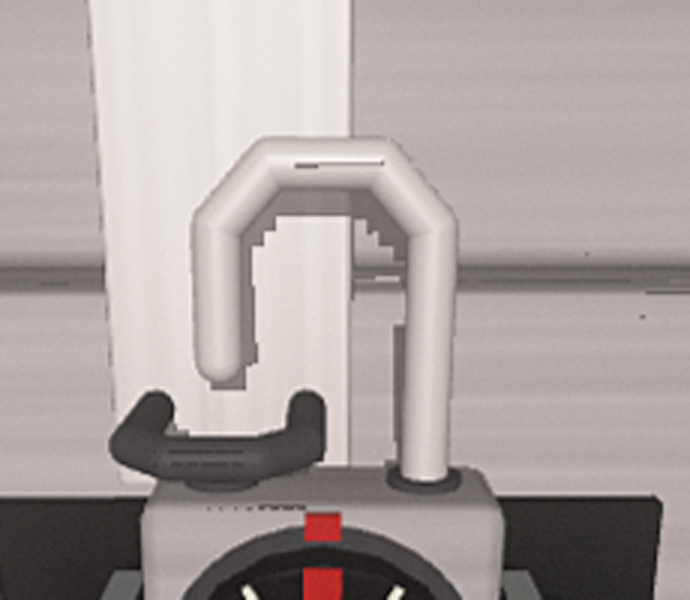

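Run:
```python
from h import *
p=camera_params('wrist');f=lambda x,y:(x/3+170-.33,y/3+60-.33)
P,T=tool()
def L(X): return (T.T@(np.array(X)-P))[:2].round(4)
print('bar c',L(plane(p,f(218,457),.18)),'tip',L(plane(p,f(218,381),.166)),'edge',L(plane(p,f(325,468),.176)),'index',L(plane(p,f(323,527),.177)),'bow',L(plane(p,f(320,138),.168)))
print(proj(p,(.5809,.0405,.18)),p['origin'])
```

```text
bar c [ 0.0343 -0.0145] tip [ 0.0414 -0.0157] edge [ 0.0315 -0.0003] index [ 0.0232 -0.0006] bow [ 0.0747 -0.001 ]
[241.59863066 212.89471613] [0.61804038 0.0251426  0.29986715]
```

The measurements agree: the staple bar is at lock x = 34 mm, inside the 26–41 mm gap. Lifting.

```bash
python3 -m jog '[{"x":0,"y":0,"z":-0.004,"ax":0,"ay":0,"az":0},{"x":0,"y":0,"z":-0.01,"ax":0,"ay":0,"az":0},{"x":0,"y":0,"z":-0.018,"ax":0,"ay":0,"az":0},{"x":0,"y":0,"z":-0.026,"ax":0,"ay":0,"az":0},{"x":0,"y":0,"z":-0.036,"ax":0,"ay":0,"az":0},{"x":0,"y":0,"z":-0.048,"ax":0,"ay":0,"az":0},{"x":0,"y":0,"z":-0.062,"ax":0,"ay":0,"az":0},{"x":0,"y":0,"z":-0.078,"ax":0,"ay":0,"az":0},{"x":0,"y":0,"z":-0.094,"ax":0,"ay":0,"az":0},{"x":0,"y":0,"z":-0.108,"ax":0,"ay":0,"az":0},{"x":0,"y":0,"z":-0.118,"ax":0,"ay":0,"az":0},{"x":0,"y":0,"z":-0.12,"ax":0,"ay":0,"az":0}]'
python3 -m jog '[{"x":0,"y":0,"z":0,"ax":0,"ay":0,"az":0},{"x":0,"y":0,"z":0,"ax":0,"ay":0,"az":0},{"x":0,"y":0,"z":0,"ax":0,"ay":0,"az":0},{"x":0,"y":0,"z":0,"ax":0,"ay":0,"az":0},{"x":0,"y":0,"z":0,"ax":0,"ay":0,"az":0}]'
python3 - <<'E'
from h import *
w,p=snap('wrist');s,q=snap('side')
cv2.imwrite('pics/f.png',np.hstack([cv2.resize(w[60:260,170:400],(400,348)),cv2.resize(s[150:237,225:325],(400,348),interpolation=cv2.INTER_CUBIC)])[:,:,::-1])
print(tool())
E
```

```text
t: 14.0
eef_pos: [0.547, 0.0271, 0.2791]
tool_rot: [-0.0, 1.0, -0.018, 0.001]
contact_force: [0.9, 0.6, -5.4]
gripper_width: 0.589
grasp_force: 64.8
t: 14.5
eef_pos: [0.5462, 0.0269, 0.2771]
tool_rot: [0.0, 1.0, -0.018, -0.0]
contact_force: [-0.6, 0.1, -5.5]
gripper_width: 0.596
grasp_force: 64.8
(array([0.54627016, 0.02694732, 0.27726584]), array([[ 9.99381418e-01, -3.51656656e-02, -3.95382516e-04],
       [-3.51656821e-02, -9.99381496e-01, -3.50112249e-05],
       [-3.93906777e-04,  4.88934634e-05, -9.99999921e-01]]))
```

View pics/f.png

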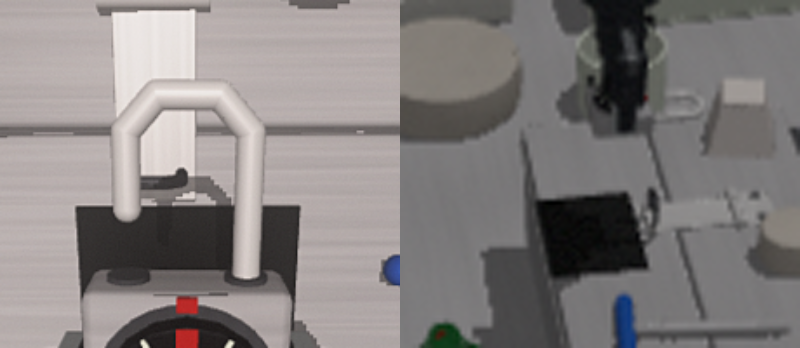

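The picture shows the lock held up and still open, with its free tip at (127,215) in the left half. The dial is up with its mark at the index, and the staple and pad are empty below. Handing in.

```bash
python3 -c "
from station import *
print(hand_in())"
```

```text
the job is handed in; nothing more can be done
None
```

The lock is dialled home, drawn fully open, lifted off the hasp and held still and level with its dial up, about 12 cm above the chest top; I handed the job in at about 15 s.

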